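# Nudge the green board carrier onto its locating pin

## Task

On the two-lane board jig, push the carrier with the green circuit board and green tab forward along its lane, off the end of the raised deck, until its hole drops over the locating pin and it lies flat in the lower seat. Slide it, do not lift it out of its lane, and leave the carrier with the blue board where it is.

Things in the scene. Friction and masses are not known exactly. Their poses are not given: they have to be found in the camera images.
- jig: plywood jig 200x154 mm fixed to the desk, two lanes 66 mm wide between rails (tops 26 mm up). Origin: centre of underside, on the desk; x: pushing direction along the lanes, roughly away from the robot; z up. Lane centres y=+37/-37 mm. x=-100 to +10 mm: raised wooden deck, top 20 mm up; beyond it a step down to the lower seat, 6 mm up, open at the far end
- pin_left (a point): foot of the steel pin fixed in the left lane's seat (jig x=+48, y=+37 mm), 6 mm above the desk. Pin 10 mm in diameter, 12.5 mm high: its top is 1.5 mm below the deck's level
- pin_right (a point): foot of the like pin in the right lane's seat (jig x=+48, y=-37 mm), 6 mm above the desk
- green_carrier: part to move, 0.18 kg, flat on the deck of either lane: aluminium plate 80 long (x) x 60 x 8 mm with a green circuit board (parts up to 6 mm above the plate). Origin: centre of the plate's underside; x forward along the lane, z up. Slid forward, its front rides over the pin; when its rear edge (40 mm behind the origin) clears the deck's end, it drops 14 mm over the pin
- green_carrier_hole (a point): centre, at the plate's underside, of the 26 mm hole through the green carrier, 10 mm behind its origin. It has 8 mm of play round the pin, which then stops the carrier if pushed on
- green_carrier_tab (a point): centre of the top of the green upright push tab at the carrier's rear: 10 mm thick (x), 36 mm wide (y), top 39.5 mm above the plate's underside, 34 mm behind the carrier's origin (rear face 39 mm behind it)
- blue_carrier: an identical carrier with a blue circuit board and blue tab on the deck of the other lane; to be left alone

How it is judged:
At the end, for the whole second after the job is handed in: the green carrier is at rest in the lower seat with a pin standing in its hole: hole centre within 11 mm of the pin sideways, underside less than 10 mm above the desk, tilted less than 0.1 rad; the blue carrier is within 15 mm of where it started ((horizontal distance between green_carrier_hole and pin_left below 0.011 m or horizontal distance between green_carrier_hole and pin_right below 0.011 m) and z of green_carrier_hole in the frame of jig below 0.01 m and angle between green_carrier's own z axis and vertical below 0.1 rad and linear speed of green_carrier below 0.02 m/s and distance of blue_carrier from where it was at the start of the episode below 0.015 m); the robot touches nothing.
It fails at once if the green carrier is lifted out of its lane (its underside more than 25 mm above the deck) (height (world z) of green_carrier_hole above 0.045 m).
It fails at once if the blue carrier is moved by more than 15 mm (distance of blue_carrier from where it was at the start of the episode above 0.015 m).
It also fails if it takes over 40 s, if anything falls off the work surface, if the arm or the gripper's body presses on something with over 40 N, if the wrist force passes 120 N, or if a joint passes its speed limit or range.

## Robot

A 6-joint arm with a two-finger parallel gripper is mounted at the origin on a cart in front of the work surface, level with it; the furniture and walls round the work are solid. World frame = base frame: x ahead of the robot, y to its left, z up, the work surface at z = 0. Lengths are in m, angles in rad, forces in N, time in s.
With the tool pointing down it reaches from about 0.275 to 0.975 m from the base axis. Payload 8.4 kg.
Tool frame: the origin (TCP) lies at the centre of the arm's flange, where the gripper is bolted on; the fingertips stand 190 mm ahead of it and the grasp point (between the pads) lies 171 mm ahead of it; z points along the fingers, y is the line along which they close (so a half turn about z gives the same grasp; the last joint's range is limited). The gripper opens to 92 mm and grips with 3 to 60 N. Pads are 20 mm wide; open, the fingers measure 128 mm over their backs; the gripper's body (75 mm by 189 mm) begins 69 mm behind the grasp point.
Start: joints at [1.237, 0.353, 1.633, -0, 1.155, -0.002], TCP at [0.204, 0.591, 0.405] pointing down, gripper open.
Joint ranges: [-2.63, 2.63], [-0.92, 2.1], [0.06, 2.66], [-1.3, 4.44], [0, 2.69], [-3.02, 3.02]. Speed limits (rad/s): [2.22, 2.22, 2.79, 3.14, 3.14, 3.14].

## Interface

Orientations are given as a rotation vector (axis times angle).
In Python, from rig import telemetry, imaging, ctrl gives the robot as it stands.
- The arm moves only by the tool arm_command, never from a script. Its argument "motion" is a list of rows, each an object of numbers: "tx", "ty", "tz": the shift along the world's x, y, z in cm; "twist": the turn about the world's z in rad; "fingers": the closure, from -1 (fully open) to 1 (shut). A call has 1 to 5 rows; each row is the pose to reach, as a shift and turn from the pose commanded when the call began; what a row does not reach only later rows make up. A row lasts 1/12 s, in which the tool goes at most 41.7 mm and 7.16 degrees, less where a joint would pass 70% of its speed; a pose out of reach is approached as far as the arm can. A call with a gripper value outside its range is refused whole. The fingers move at their own pace and stop on an object; "grip_force" is the grip in N (left out, the last holds). Time passes only in rows, so rows that repeat a pose let the fingers close. It gives the time, the measured TCP pose, the force, the opening and the grip force at its end, in the units of the state.
- telemetry.get_obs(): the state, without advancing time (a new reading comes with each control period).
- imaging.grab_frame(name): name is "side" or "top"; returns a dict with "pixels" (400x640x3 uint8, red, green, blue), "mtx" (3x3 intrinsics, pixels), "camera_from_world" (4x4, takes a point from world to camera coordinates). Camera axes: x right, y down, z forward; pixel columns grow to the right and rows downward; lengths in m; the calibration is good to about 2 mm. A picture is of the moment at which its call begins. There is no depth.
- ctrl.sign_off(): hands the job in; it is judged then, once.
The state is a dict: "time": time; "qpos": joint angles; "joint_velocities": joint speeds; "joint_efforts": joint torques, N m; "ee_pos": TCP position; "tcp_rot": TCP orientation; "ft_force": force on the tool from outside, world axes, zero at the start; "wrist_torque": the same for the moment, N m; "finger_gap": finger opening in m; "gripper_force": force on a finger pad.
Only numpy, scipy, OpenCV 4.12 (cv2) and the standard library are available. Lean on these libraries where they do the work, as an engineer would, in place of code of your own. Each camera call takes 0.05 s, during which the arm holds its last target. There are 200 camera calls.

## Working session

There is one attempt and no reset: what is moved stays moved. The work goes in short steps, Python scripts to look and compute and a tool call to move; the robot and the scene stay as the last step left them, time stands still between calls to the robot, and variables do not carry over. Pictures are saved under pics/ and viewed, at most 10 in all, crops included, and the job is handed in when it is done.

Besides the shell and the picture viewer there is one more tool, called after "Request:" as a command line: name --argument value ..., lists and objects as JSON in quotes. arm_command: Moves the arm, as the interface text tells. Its arguments: {"type":"object","properties":{"motion":{"type":"array"},"grip_force":{"type":"number"}},"required":["motion"]}

```bash
mkdir -p pics; cat > h.py <<'E'
import numpy as np, cv2
from rig import telemetry, imaging, ctrl
def ray(f,u,v,z):
    K=f["mtx"];T=f["camera_from_world"];R=T[:3,:3];t=T[:3,3]
    d=R.T@np.linalg.inv(K)@np.array([u,v,1.]);c=-R.T@t
    return c+d*(z-c[2])/d[2]
def proj(f,p):
    q=f["mtx"]@(f["camera_from_world"]@np.append(p,1))[:3];return q[:2]/q[2]
def save(f,n): cv2.imwrite("pics/"+n,f["pixels"][:,:,::-1])
E
python3 - <<'E'
from h import *
for n in("top","side"):
    f=imaging.grab_frame(n);save(f,n+"0.png");T=f["camera_from_world"];print(n,(-T[:3,:3].T@T[:3,3]).round(3))
print(telemetry.get_obs())
E
```

```text
top [0.399 0.16  0.925]
side [0.422 0.898 0.503]
{'time': 0.1, 'qpos': array([ 1.23661669e+00,  3.53552523e-01,  1.63405261e+00,  4.50204146e-06,
        1.15519981e+00, -2.39098032e-03]), 'joint_velocities': array([-0.00032911, -0.00036463, -0.00095797, -0.00058195,  0.00053964,
       -0.00173639]), 'joint_efforts': array([-6.18128320e-05, -5.94902444e+01, -3.34927797e+01,  6.99444395e-02,
        1.83508568e-02, -2.33308890e-05]), 'ee_pos': array([0.20350888, 0.59071579, 0.40405816]), 'tcp_rot': array([-5.18753687e-01, -3.09825664e+00,  1.87615183e-03]), 'ft_force': array([ 0.41136545, -0.53302163, -0.02097213]), 'wrist_torque': array([ 0.00011835, -0.04001209,  0.02950325]), 'gripper_force': 0.0, 'finger_gap': 0.09204678780239821}
```

View pics/top0.png

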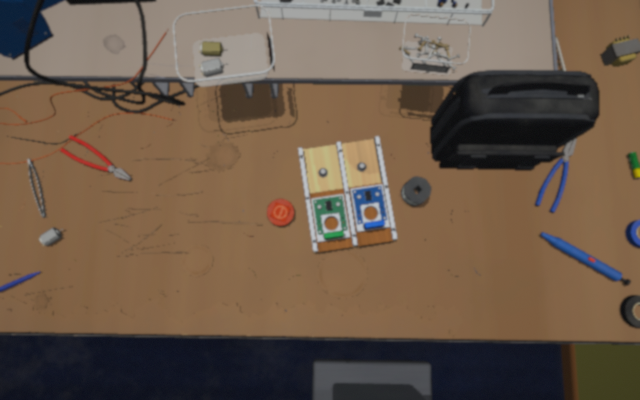

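View pics/side0.png

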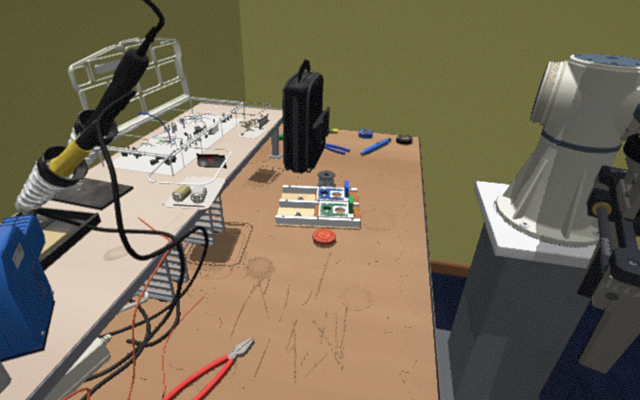

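The top view shows the jig at cols 298–397, rows 138–252. The green carrier is in the left lane, with its tab near (334,236), and the pins are at (323,172) and (362,167). A shelf stands beyond row 80.

```bash
python3 - <<'E'
from h import *
f=imaging.grab_frame("top");im=f["pixels"][130:260,285:410]
cv2.imwrite("pics/crop.png",cv2.resize(im,None,fx=4.5,fy=4.5,interpolation=cv2.INTER_CUBIC)[:,:,::-1])
hsv=cv2.cvtColor(f["pixels"],cv2.COLOR_RGB2HSV)
m=cv2.inRange(hsv,(50,100,40),(85,255,255));m[:130]=0;m[260:]=0;m[:,:285]=0;m[:,410:]=0
n,l,s,c=cv2.connectedComponentsWithStats(m)
for i in range(1,n):
    if s[i,4]>15: print(s[i],c[i],ray(f,*c[i],.03).round(4))
for u,v in((323,172),(362,167)): print("pin",ray(f,u,v,.0185).round(4))
for u,v in((300,149),(379,138),(396,241),(316,251)): print("corner",ray(f,u,v,.026).round(4))
print("shelf",ray(f,320,80,.0),ray(f,320,80,.2))
E
```

```text
[315 198  29  27 272] [328.64338235 208.02573529] [0.5372 0.1467 0.03  ]
[324 231  19   8 104] [333.22115385 234.75961538] [0.4884 0.1379 0.03  ]
pin [0.607  0.1578 0.0185]
pin [0.6176 0.0849 0.0185]
corner [0.6488 0.2014 0.026 ]
corner [0.6721 0.0536 0.026 ]
corner [0.4791 0.0242 0.026 ]
corner [0.459  0.1686 0.026 ]
shelf [0.79733485 0.16606231 0.        ] [0.71111799 0.16477261 0.2       ]
```

View pics/crop.png

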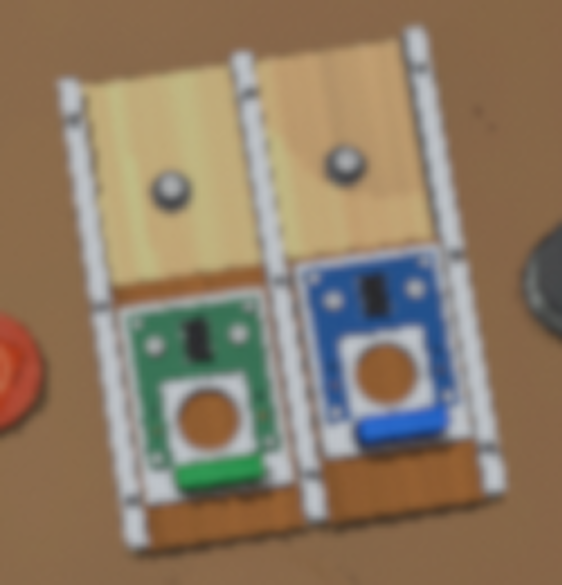

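The crop shows the green tab's top near (333.4,233.8), the hole at about (331,223), and the lane free up to the pin. Jig yaw is about 0.153 rad and the hole is about 100 mm short of the pin. The tab is near (0.486, 0.139), which agrees with the line back from the pin. I'll move behind it with the fingers closed.

Request:
arm_command --motion '[{"tx":1.8,"ty":-3.3,"twist":0.1,"fingers":1},{"tx":3.6,"ty":-6.6,"twist":0.2,"fingers":1},{"tx":5.4,"ty":-9.9,"twist":0.3,"fingers":1},{"tx":7.2,"ty":-13.2,"twist":0.4,"fingers":1},{"tx":9,"ty":-16.5,"twist":0.484,"fingers":1}]'

```text
invalid input at $.motion[0]: expected keys tx, ty, tz, twist, fingers
```

Request:
arm_command --motion '[{"tx":1.8,"ty":-3.3,"fingers":1},{"tx":3.6,"ty":-6.6,"fingers":1},{"tx":5.4,"ty":-9.9,"fingers":1},{"tx":7.2,"ty":-13.2,"fingers":1},{"tx":9,"ty":-16.5,"fingers":1}]'

```text
invalid input at $.motion[0]: expected keys tx, ty, tz, twist, fingers
```

Request:
arm_command --motion '[{"tx":1.5,"ty":-3.2,"fingers":1},{"tx":3.0,"ty":-6.4,"fingers":1},{"tx":4.6,"ty":-9.6,"fingers":1},{"tx":6,"ty":-11.5,"fingers":1},{"tx":7.2,"ty":-12.7,"fingers":1}]'

```text
invalid input at $.motion[0]: expected keys tx, ty, tz, twist, fingers
```

Request:
arm_command --motion '[{"tz":-3,"fingers":1},{"tz":-6,"fingers":1},{"tz":-9,"fingers":1},{"tz":-11,"fingers":1},{"tz":-11,"fingers":1}]'

```text
invalid input at $.motion[0]: expected keys tx, ty, tz, twist, fingers
```

Request:
arm_command --motion '[{"tx":1.8,"ty":-3.3,"tz":0,"twist":0.1,"fingers":1},{"tx":3.6,"ty":-6.6,"tz":0,"twist":0.2,"fingers":1},{"tx":5.4,"ty":-9.9,"tz":0,"twist":0.3,"fingers":1},{"tx":7.2,"ty":-13.2,"tz":0,"twist":0.4,"fingers":1},{"tx":9,"ty":-16.5,"tz":0,"twist":0.484,"fingers":1}]'

```text
time: 0.57
ee_pos: [0.2939, 0.4243, 0.4044]
tcp_rot: [0.248, -3.132, 0.001]
ft_force: [1.5, -0.9, 0.4]
finger_gap: 0.0607
gripper_force: 0.0
```

Request:
arm_command --motion '[{"tx":1.8,"ty":-3.3,"tz":0,"twist":0,"fingers":1},{"tx":3.6,"ty":-6.6,"tz":0,"twist":0,"fingers":1},{"tx":5.4,"ty":-9.9,"tz":0,"twist":0,"fingers":1},{"tx":7.2,"ty":-13.2,"tz":0,"twist":0,"fingers":1},{"tx":9,"ty":-16.5,"tz":0,"twist":0,"fingers":1}]'

```text
time: 0.98
ee_pos: [0.3839, 0.2592, 0.4047]
tcp_rot: [-0.239, 3.132, 0.0]
ft_force: [1.2, -0.0, -0.6]
finger_gap: 0.0272
gripper_force: 0.0
```

Request:
arm_command --motion '[{"tx":1.5,"ty":-3.2,"tz":0,"twist":0,"fingers":1},{"tx":3.0,"ty":-6.4,"tz":0,"twist":0,"fingers":1},{"tx":4.6,"ty":-9.6,"tz":0,"twist":0,"fingers":1},{"tx":6,"ty":-11.5,"tz":0,"twist":0,"fingers":1},{"tx":7.2,"ty":-12.7,"tz":0,"twist":0,"fingers":1}]'

```text
time: 1.4
ee_pos: [0.4561, 0.1316, 0.4047]
tcp_rot: [0.236, -3.133, 0.001]
ft_force: [1.2, -0.4, 0.3]
finger_gap: 0.0001
gripper_force: 0.0
```

Request:
arm_command --motion '[{"tx":0,"ty":0,"tz":-3,"twist":0,"fingers":1},{"tx":0,"ty":0,"tz":-6,"twist":0,"fingers":1},{"tx":0,"ty":0,"tz":-9,"twist":0,"fingers":1},{"tx":0,"ty":0,"tz":-11,"twist":0,"fingers":1},{"tx":0,"ty":0,"tz":-11,"twist":0,"fingers":1}]'

```text
time: 1.82
ee_pos: [0.4539, 0.1333, 0.2911]
tcp_rot: [0.238, -3.126, 0.002]
ft_force: [-2.5, -0.2, 0.3]
finger_gap: 0.0003
gripper_force: 0.0
```

```bash
python3 - <<'E'
from h import *
f=imaging.grab_frame("side");im=f["pixels"][110:260,240:440]
cv2.imwrite("pics/side1.png",cv2.resize(im,None,fx=4,fy=4,interpolation=cv2.INTER_CUBIC)[:,:,::-1])
o=telemetry.get_obs();p=o["ee_pos"];print(p)
u=np.array([np.cos(.15),np.sin(.15),0])
for q in(p+[0,0,-.19],np.array([.456,.134,.03]),np.array([.486,.139,.0595])):print(((proj(f,q)-[240,110])*4).round())
E
```

```text
[0.4547855  0.13363463 0.29312924]
[503. 288.]
[490. 397.]
[442. 352.]
```

View pics/side1.png

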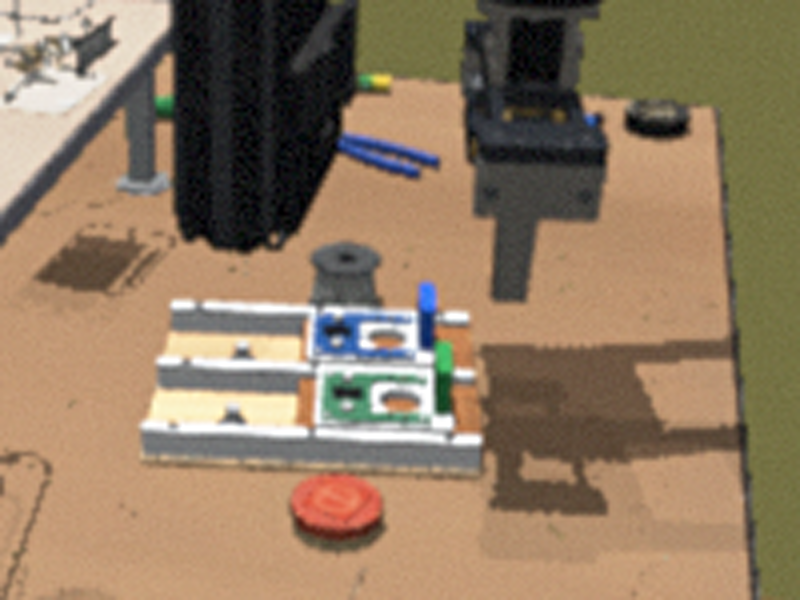

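The side view shows the tab top at crop (445,345), predicted (442,352). The fingers are behind it, clear of the rails. I'll go down and push.

Request:
arm_command --motion '[{"tx":0,"ty":0,"tz":-2.5,"twist":0,"fingers":1},{"tx":0,"ty":0,"tz":-4.5,"twist":0,"fingers":1},{"tx":0,"ty":0,"tz":-6.3,"twist":0,"fingers":1},{"tx":0,"ty":0,"tz":-7.3,"twist":0,"fingers":1},{"tx":0,"ty":0,"tz":-7.3,"twist":0,"fingers":1}]'

```text
time: 2.28
ee_pos: [0.4555, 0.134, 0.2212]
tcp_rot: [0.239, -3.131, 0.0]
ft_force: [-1.0, -0.0, 0.1]
finger_gap: 0.0005
gripper_force: 0.0
```

Request:
arm_command --motion '[{"tx":0.5,"ty":0.08,"tz":0,"twist":0,"fingers":1},{"tx":1.0,"ty":0.15,"tz":0,"twist":0,"fingers":1},{"tx":1.5,"ty":0.23,"tz":0,"twist":0,"fingers":1},{"tx":2.0,"ty":0.31,"tz":0,"twist":0,"fingers":1},{"tx":2.5,"ty":0.38,"tz":0,"twist":0,"fingers":1}]'

```text
time: 2.7
ee_pos: [0.4813, 0.1379, 0.2223]
tcp_rot: [-0.239, 3.132, 0.0]
ft_force: [-1.5, -0.1, 1.4]
finger_gap: 0.0006
gripper_force: 0.9
```

Request:
arm_command --motion '[{"tx":0.5,"ty":0.08,"tz":0,"twist":0,"fingers":1},{"tx":1.0,"ty":0.15,"tz":0,"twist":0,"fingers":1},{"tx":1.5,"ty":0.23,"tz":0,"twist":0,"fingers":1},{"tx":2.0,"ty":0.31,"tz":0,"twist":0,"fingers":1},{"tx":2.5,"ty":0.38,"tz":0,"twist":0,"fingers":1}]'

```text
time: 3.12
ee_pos: [0.5061, 0.1416, 0.2216]
tcp_rot: [0.239, -3.132, 0.0]
ft_force: [-1.4, 0.3, 1.3]
finger_gap: 0.0004
gripper_force: 0.9
```

Request:
arm_command --motion '[{"tx":0.5,"ty":0.08,"tz":0,"twist":0,"fingers":1},{"tx":1.0,"ty":0.15,"tz":0,"twist":0,"fingers":1},{"tx":1.5,"ty":0.23,"tz":0,"twist":0,"fingers":1},{"tx":2.0,"ty":0.31,"tz":0,"twist":0,"fingers":1},{"tx":2.5,"ty":0.38,"tz":0,"twist":0,"fingers":1}]'

```text
time: 3.53
ee_pos: [0.5311, 0.1454, 0.2217]
tcp_rot: [0.239, -3.132, -0.0]
ft_force: [-1.1, 0.5, 1.4]
finger_gap: 0.0007
gripper_force: 0.9
```

```bash
python3 - <<'E'
from h import *
f=imaging.grab_frame("side");im=f["pixels"][150:250,260:400]
cv2.imwrite("pics/side2.png",cv2.resize(im,None,fx=5,fy=5,interpolation=cv2.INTER_CUBIC)[:,:,::-1])
print(telemetry.get_obs()["ee_pos"])
E
```

```text
[0.53207905 0.14557057 0.22183827]
```

View pics/side2.png

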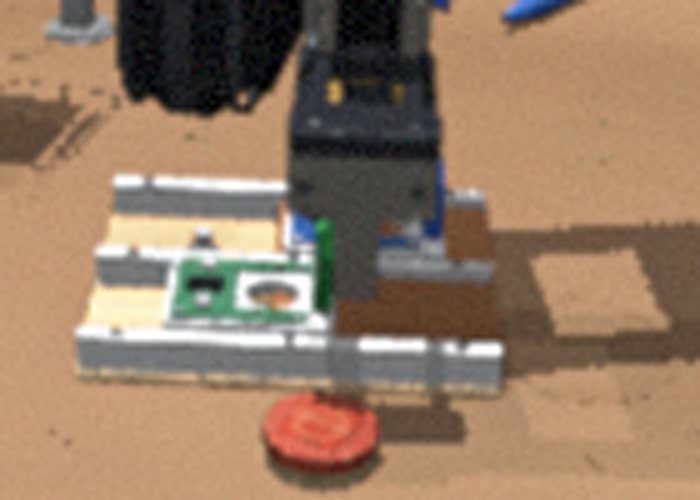

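The carrier is sliding straight in its lane, with the tab at crop (325,265) against the finger. About 3.4 cm remain, so I'll go slowly near the drop.

Request:
arm_command --motion '[{"tx":0.5,"ty":0.08,"tz":0,"twist":0,"fingers":1},{"tx":1.0,"ty":0.15,"tz":0,"twist":0,"fingers":1},{"tx":1.5,"ty":0.23,"tz":0,"twist":0,"fingers":1},{"tx":2.0,"ty":0.31,"tz":0,"twist":0,"fingers":1},{"tx":2.3,"ty":0.35,"tz":0,"twist":0,"fingers":1}]'

```text
time: 4.0
ee_pos: [0.5544, 0.149, 0.2217]
tcp_rot: [-0.239, 3.132, 0.0]
ft_force: [-0.7, 0.1, -1.3]
finger_gap: 0.0006
gripper_force: 0.4
```

Request:
arm_command --motion '[{"tx":0.2,"ty":0.03,"tz":0,"twist":0,"fingers":1},{"tx":0.4,"ty":0.06,"tz":0,"twist":0,"fingers":1},{"tx":0.6,"ty":0.09,"tz":0,"twist":0,"fingers":1},{"tx":0.8,"ty":0.12,"tz":0,"twist":0,"fingers":1},{"tx":1.0,"ty":0.15,"tz":0,"twist":0,"fingers":1}]'

```text
time: 4.42
ee_pos: [0.5637, 0.1504, 0.2217]
tcp_rot: [-0.239, 3.132, 0.0]
ft_force: [0.3, 0.8, -1.3]
finger_gap: 0.0005
gripper_force: 0.0
```

```bash
python3 - <<'E'
from h import *
f=imaging.grab_frame("side");im=f["pixels"][150:250,260:400]
cv2.imwrite("pics/side3.png",cv2.resize(im,None,fx=5,fy=5,interpolation=cv2.INTER_CUBIC)[:,:,::-1])
o=telemetry.get_obs();print(o["ee_pos"],o["ft_force"])
E
```

```text
[0.56415518 0.15042353 0.22180423] [ 0.08492782 -0.7963662   0.77908166]
```

View pics/side3.png

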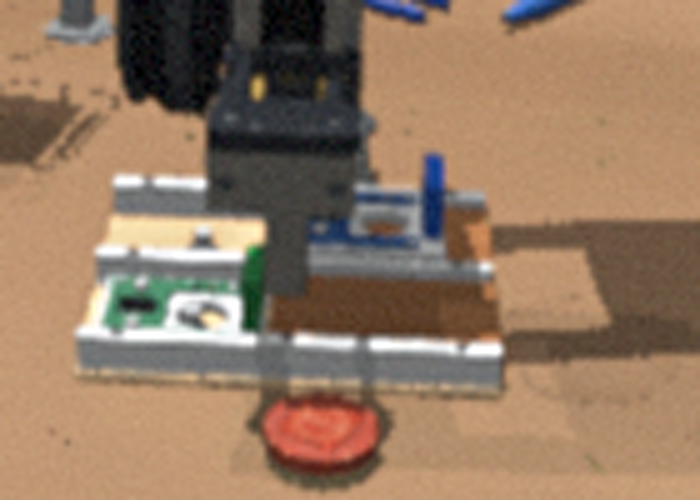

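The carrier seems to have dropped: its plate is now below the rail top and the pin shows in the hole at crop (203,312). I'll back off, lift and check.

Request:
arm_command --motion '[{"tx":-1,"ty":-0.15,"tz":0,"twist":0,"fingers":1},{"tx":-2,"ty":-0.3,"tz":0,"twist":0,"fingers":1},{"tx":-3,"ty":-0.45,"tz":2,"twist":0,"fingers":1},{"tx":-3,"ty":-0.45,"tz":5,"twist":0,"fingers":1},{"tx":-3,"ty":-0.45,"tz":8,"twist":0,"fingers":1}]'

```text
time: 4.88
ee_pos: [0.5314, 0.1454, 0.3016]
tcp_rot: [0.239, -3.129, 0.001]
ft_force: [0.2, 0.9, 0.2]
finger_gap: -0.0001
gripper_force: 0.0
```

Request:
arm_command --motion '[{"tx":-3,"ty":3,"tz":1,"twist":0,"fingers":1},{"tx":-5,"ty":6,"tz":2,"twist":0,"fingers":1},{"tx":-7,"ty":9,"tz":3,"twist":0,"fingers":1},{"tx":-9,"ty":12,"tz":4,"twist":0,"fingers":1},{"tx":-11,"ty":15,"tz":4,"twist":0,"fingers":1}]'

```text
time: 5.3
ee_pos: [0.4218, 0.2966, 0.3435]
tcp_rot: [-0.238, 3.13, 0.002]
ft_force: [1.2, 0.2, 0.2]
finger_gap: 0.0005
gripper_force: 0.0
```

Request:
arm_command --motion '[{"tx":-2,"ty":3,"tz":0,"twist":0,"fingers":1},{"tx":-4,"ty":6,"tz":0,"twist":0,"fingers":1},{"tx":-6,"ty":9,"tz":0,"twist":0,"fingers":1},{"tx":-6,"ty":12,"tz":0,"twist":0,"fingers":1},{"tx":-6,"ty":12,"tz":0,"twist":0,"fingers":1}]'

```text
time: 5.72
ee_pos: [0.3619, 0.4193, 0.342]
tcp_rot: [-0.244, 3.131, 0.004]
ft_force: [-0.5, -0.1, 0.7]
finger_gap: 0.0002
gripper_force: 0.0
```

```bash
python3 - <<'E'
from h import *
ims=[]
for n,(a,b,c,d) in(("top",(130,260,285,410)),("side",(150,250,270,370))):
    im=imaging.grab_frame(n)["pixels"][a:b,c:d];ims.append(cv2.resize(im,(390,400),interpolation=cv2.INTER_CUBIC))
cv2.imwrite("pics/fin.png",np.hstack(ims)[:,:,::-1])
E
```

```text
(no output)
```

View pics/fin.png

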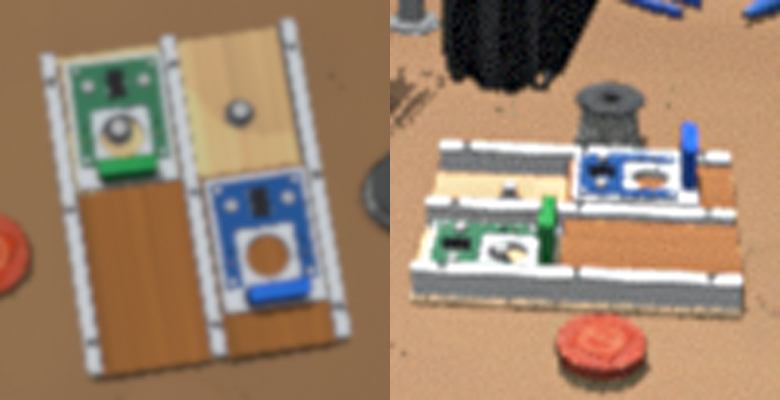

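The pin stands inside the green carrier's hole at left (118,128) and the blue carrier is unmoved. I'll triangulate the tab top to confirm the rear has dropped fully.

```bash
python3 - <<'E'
from h import *
t=imaging.grab_frame("top");s=imaging.grab_frame("side")
uv=np.array([285+127/3.12,130+163/3.077]);us=np.array([270+(548-390)/3.9,150+199/4])
P=lambda f:f["mtx"]@f["camera_from_world"][:3]
X=cv2.triangulatePoints(P(t),P(s),uv.reshape(2,1),us.reshape(2,1));X=(X[:3]/X[3]).ravel();print(X,proj(t,X)-uv,proj(s,X)-us)
for z in(.0455,.0595):
    p=ray(t,*uv,z);print(z,p.round(4),(proj(s,p)-us).round(2))
# blue tab check of method (top z .0595), deck level
ub=np.array([285+277/3.12,130+288/3.077]);sb=np.array([270+(690-390)/3.9,150+125/4])
for z in(.0455,.0595): print("blue",z,(proj(s,ray(t,*ub,z))-sb).round(2))
h=ray(t,285+123/3.12,130+134/3.077,.014);pn=ray(t,285+118/3.12,130+128/3.077,.0185);print("hole-pin",(h-pn).round(4))
E
```

```text
[0.57925003 0.15273427 0.04923656] [0.01857266 0.27092116] [-0.34975881 -0.09212385]
0.0455 [0.5805 0.1527 0.0455] [-0.9  1.2]
0.0595 [0.5776 0.1529 0.0595] [ 0.39 -3.74]
blue 0.0455 [-1.8   6.23]
blue 0.0595 [-0.84  1.7 ]
hole-pin [-0.0027 -0.0031 -0.0045]
```

The tab top is at the lowered height (0.0455 fits with the same residual that the blue tab shows at 0.0595). The hole is within about 4 mm of the pin.

```bash
python3 -c "
from rig import ctrl
print(ctrl.sign_off())"
```

```text
the job is handed in; nothing more can be done
None
```

The green carrier is down in the left lane's lower seat with the pin in its hole (about 4 mm off centre by my measurement), the blue carrier looks unmoved, the arm is clear, and the job is handed in; no verdict came back.

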